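# Free the safety hook of a sample cabinet and open its door

### The arm

A 6-joint arm with a two-finger parallel gripper is mounted at the origin on a cart in front of the work surface, level with it; the furniture and walls round the work are solid. World frame = base frame: x ahead of the robot, y to its left, z up, the work surface at z = 0. Lengths are in m, angles in degrees, forces in N, time in s.
With the tool pointing down it reaches from about 0.25 to 0.725 m from the base axis. Payload 9.7 kg.
Tool frame: the origin (TCP) lies midway between the tips of the shut fingers; the grasp point (between the pads) lies 19 mm behind it; z points along the fingers, y is the line along which they close (so a half turn about z gives the same grasp; the last joint's range is limited). The gripper opens to 85 mm and grips with 20 to 120 N. Pads are 22 mm wide; open, the fingers measure 114 mm over their backs; the gripper's body (76 mm by 85 mm) begins 54 mm behind the grasp point. The pads swing forward as they close: fully open they stand 13 mm farther back than shut.
Start: joints at [-68.125, 4.979, 10.078, 95.1, 0, 90], TCP at [0.205, -0.51, 0.231] pointing down, gripper open.
Joint ranges: [-179.16, 179.16], [-48.56, 103.87], [-65.8, 70.77], [-126.05, 130.52], [-82.76, 87.17], [-180, 180]. Speed limits (degrees/s): [127.2, 127.2, 147.25, 180, 180, 180].

### API

Orientations are given as [roll, pitch, yaw] about the fixed x, y, z axes, in that order (R = Rz(yaw) Ry(pitch) Rx(roll)).
In Python, from workcell import * gives the robot as it stands.
- The arm moves only by the tool servo_tool, never from a script. Its argument "moves" is a list of rows, each a list of 4 numbers: the shift along the world's x, y, z in parts of the range, where 1.0 means 0.75 m, then the turn about the world's z in parts of the range, where 1.0 means pi rad. A call has 1 to 20 rows; each row is the pose to reach, as a shift and turn from the pose commanded when the call began; what a row does not reach only later rows make up. A row lasts 1/12 s, in which the tool goes at most 41.7 mm and 7.16 degrees, less where a joint would pass 70% of its speed; a pose out of reach is approached as far as the arm can. A shift or turn number past 1, either way, is cut back to 1. A call with a gripper value outside its range is refused whole. "claw" is the closure, from 0 (fully open) to 1 (shut), set as the call begins (left out, the last holds). The fingers move at their own pace and stop on an object; "force" is the grip in N (left out, the last holds). Time passes only in rows, so rows that repeat a pose let the fingers close. It gives the time, the measured TCP pose, the force, the opening and the grip force at its end, in the units of the state.
- get_obs(): the state, without advancing time (a new reading comes with each control period).
- camera(name): name is "scene" or "top" or "wrist"; returns the picture (480x640x3 uint8, red, green, blue); there is no depth.
- get_calibration(name): a dict with "fx", "fy", "cx", "cy" (pixels), "k1" (the pictures are not rectified: a ray, as slopes to the right and down, at radius r is drawn at 1 + k1 r^2 times it, then the intrinsics apply), "rvec" (rotation vector, rad) and "tvec" (3), from world to camera coordinates, as OpenCV has them; the wrist camera has in their place "tool_from_camera" (4x4, takes a point from camera to tool coordinates, whose origin is the TCP and whose axes are the flange's). Camera axes: x right, y down, z forward; pixel columns grow to the right and rows downward; lengths in m; the calibration is good to about 2 mm. A picture is of the moment at which its call begins: read the wrist's pose just before it. get_calibration takes no time and is no camera call.
- job_done(): hands the job in; it is judged then, once.
The state is a dict: "time": time; "q": joint angles; "qd": joint speeds; "joint_efforts": joint torques, N m; "ee_pos": TCP position; "tcp_rot": TCP orientation; "wrist_force": force on the tool from outside, world axes, zero at the start; "torque": the same for the moment, N m; "opening": finger opening in m; "grasp_force": force on a finger pad.
Only numpy, scipy, OpenCV 4.12 (cv2) and the standard library are available. Lean on these libraries where they do the work, as an engineer would, in place of code of your own. Each camera call takes 0.05 s, during which the arm holds its last target. There are 200 camera calls.

### The job

Open the small white sample cabinet so that its samples can be reached. Its door comes out only a little way, until a safety hook inside catches it; draw it gently to there, press the hook down through the gap behind the door's top edge to free it, and swing the door round until it stands about square to the cabinet. Be gentle with the hook, pressing and pulling, do not fling the door, and leave the things round about where they are.

Things in the scene. Friction and masses are not known exactly. Their poses are not given: they have to be found in the camera images.
- cabinet: Fixed white bench-top cabinet, 190 deep (x) x 270 wide (y) x 215 mm high, open at its front, which faces -x of its frame, towards the robot; clear-paned door. Origin: centre of its underside, on the bench. The front edge of its 8 mm roof lies at x = -95 mm.
- door (a joint): Door angle, rad: 0 shut, grows as its free left (+y) edge swings towards the robot; limit 1.75. Starts at 0 to 0.03 and swings easily to about 0.17, where its hook catches; 4 to 6 N of pull tells that it has (over 40 N on its barb breaks it). It is past the catch at 0.27 and then swings freely. 0.7 kg; stays where it is left (hinge friction 0.1 N m).
- door_hinge (a point): Point on the upright hinge line, at the right-hand (-y) end of the cabinet's front, at the door's top edge (215 mm up). Its frame turns with the door: y along the door to its free edge (270 mm), x from the inner face (x = 0) into the cabinet, z up. Outer face at x = -22 mm; lower edge 12 mm over the bench. Door shut: axes as the cabinet's.
- handle_top (a point): Top end of the steel bar handle on the door's outer face: upright round bar, 10 mm thick, reaching 70 mm down from here, its axis 35 mm in front of the outer face and 24 mm from the free edge. Stand-offs to the door 30 and 60 mm below this point. Axes as door_hinge.
- gap_mouth (a point): Moves with the door: at its top edge, 18 mm inside its inner face, 200 mm from the hinge, over the hook. When the hook has caught, this is the middle of the gap between door and roof edge, about 35 mm wide there (the door stands at a slant of 0.17 rad). Axes as door_hinge.
- pad_mark (a point): Nominal top of the hook's thumb pad, 26 mm below the door's top edge, 11 mm inside its inner face, 200 mm from the hinge. The latch sits in slotted holes, so the true pad lies up to 8 mm above or below this mark (not measured: find it by touch). The hook is a grey lever, 16 mm wide, reaching 75 mm inwards; the pad is a round cross ridge on it. Axes as door_hinge.
- roof_edge (a point): Fixed: upper front corner of the cabinet's roof, over the keeper, a 40 mm wide steel plate 20 mm behind the edge, which the hook's barb catches behind. The pad takes about 3 N to start moving down, 4 to 9 N (2 to 8 mm, most where the pad is high) to bring the barb clear, 10 N at its stop (9 mm); over 18 N breaks it. Let go, it springs up. Axes as the cabinet's.
- masking_tape: Loose roll of masking tape, 103 mm across, 25 mm high, lying on the right-hand half of the cabinet's roof. Origin: centre of its underside.
- swab_tub: Loose paper tub of cotton swabs, 82 mm across, 77 mm high, standing on the bench to the left of the cabinet. Origin: centre of its underside.
- vial: Loose screw-cap glass vial, 22 mm across, 52 mm high, standing on the bench to the right of where the door swings. Origin: centre of its underside.

How it is judged:
By the outcome, as a careful person would: the job done as asked, in the order asked, and still so for the second after the job is handed in, with the robot touching nothing.
It also fails if it takes over 67 s, if anything falls off the work surface, if the arm or the gripper's body presses on something with over 40 N, if the wrist force passes 120 N, or if a joint passes its speed limit or range.

## Working session

There is one attempt and no reset: what is moved stays moved. The work goes in short steps, Python scripts to look and compute and a tool call to move; the robot and the scene stay as the last step left them, time stands still between calls to the robot, and variables do not carry over. Pictures are saved under pics/ and viewed, at most 13 in all, crops included, and the job is handed in when it is done.

Besides the shell and the picture viewer there is one more tool, called after "Emit:" as name(argument=value, ...), one argument or row to a line, values as JSON. servo_tool: Moves the arm, as the interface text tells. Its arguments: {"type":"object","properties":{"moves":{"type":"array","items":{"type":"array","items":{"type":"number"}}},"claw":{"type":"number"},"force":{"type":"number"}},"required":["moves"]}

```bash
mkdir -p pics; python3 - <<'E'
from workcell import *
import cv2
for n in ("scene","top"):
    im=camera(n); cv2.imwrite(f"pics/{n}0.png",im[:,:,::-1]); print(n,get_calibration(n))
print(get_calibration("wrist"))
o=get_obs();print(o)
E
```

```text
scene {'fx': 588.2547286767054, 'fy': 588.2547286767054, 'cx': 313.2518867539134, 'cy': 245.69759710202393, 'k1': 0.005320602876754776, 'rvec': array([ 2.04275007, -0.47279402,  0.29472476]), 'tvec': array([-0.50603533,  0.29338617,  1.39162525])}
top {'fx': 588.3779841594152, 'fy': 588.3779841594152, 'cx': 325.6990725827095, 'cy': 247.2368804336986, 'k1': -0.1584225162030701, 'rvec': array([ 2.15403362, -2.20297369,  0.11457635]), 'tvec': array([0.09187421, 0.61146229, 1.42834567])}
{'fx': 354.6246462271462, 'fy': 354.6246462271462, 'cx': 322.2463902332577, 'cy': 239.0904656345387, 'k1': 0.020464287718816802, 'tool_from_camera': array([[ 8.05765083e-04, -9.59230728e-01, -2.82623002e-01,
         7.07095272e-02],
       [ 9.99999639e-01,  8.49245707e-04, -3.13413487e-05,
        -1.55953889e-04],
       [ 2.70079956e-04, -2.82622875e-01,  9.59231066e-01,
        -1.43019275e-01],
       [ 0.00000000e+00,  0.00000000e+00,  0.00000000e+00,
         1.00000000e+00]])}
{'time': 0.1, 'q': array([-6.81247717e+01,  5.00934567e+00,  1.00391076e+01,  9.50977500e+01,
        1.84907503e-03,  9.00002563e+01]), 'qd': array([-0.07431226, -0.17151271,  0.1894083 ,  0.11444443,  0.06600602,
       -0.03932932]), 'joint_efforts': array([-1.44784182e-03, -5.21556616e+01,  4.65657413e+01,  1.59985089e-02,
       -4.68620999e-05,  2.20969116e-05]), 'ee_pos': array([ 0.20486046, -0.51021905,  0.23064156]), 'tcp_rot': array([-1.79932012e+02, -1.84876956e-03,  2.18749698e+01]), 'wrist_force': array([-0.73420575, -0.07879703,  0.06986578]), 'torque': array([ 0.03142546,  0.02431429, -0.04514058]), 'grasp_force': 0.0, 'opening': 0.08502634131963915}
```

View pics/scene0.png

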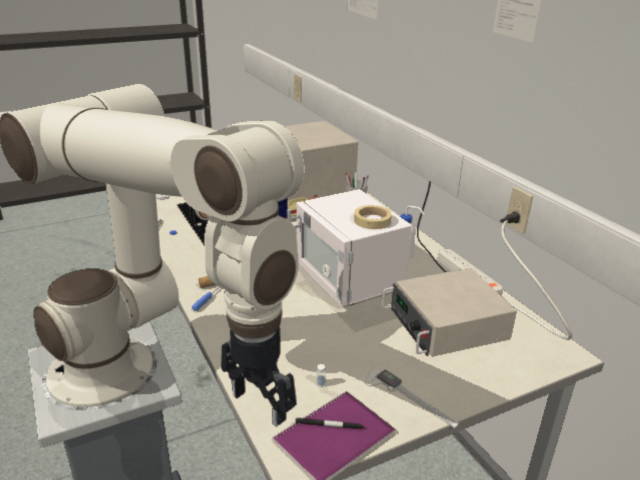

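View pics/top0.png

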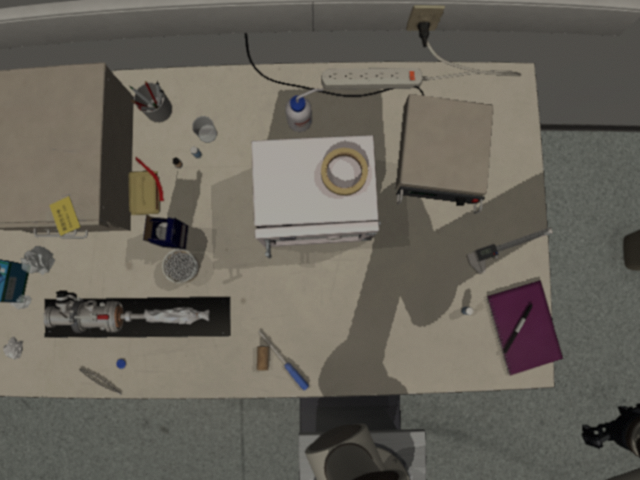

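Scene view: the cabinet front faces the robot, with the tape on its roof at about (374,215). Top view: roof corners at about (252,141), (374,137), (377,235) and (256,240), handle near (268,250), vial (467,310), tub (180,266).

```bash
cat > h.py <<'E'
from workcell import *
import numpy as np, cv2
from scipy.spatial.transform import Rotation as R
def ray(name,uv,obs=None):
    c=get_calibration(name); K=np.array([[c['fx'],0,c['cx']],[0,c['fy'],c['cy']],[0,0,1]])
    p=cv2.undistortPoints(np.array([[uv]],float),K,np.array([c['k1'],0,0,0.]))[0,0]
    d=np.array([p[0],p[1],1.])
    if name=="wrist":
        T=c['tool_from_camera']; Rt=R.from_euler('xyz',obs['tcp_rot'],degrees=True).as_matrix()
        o=np.array(obs['ee_pos'])+Rt@T[:3,3]; return o,Rt@T[:3,:3]@d
    Rm=cv2.Rodrigues(c['rvec'])[0]; return -Rm.T@c['tvec'],Rm.T@d
def plane(name,uv,z,obs=None):
    o,d=ray(name,uv,obs); return o+d*(z-o[2])/d[2]
def tri(rays):
    A=0;b=0
    for o,d in rays:
        d=d/np.linalg.norm(d);P=np.eye(3)-np.outer(d,d);A=A+P;b=b+P@o
    return np.linalg.solve(A,b)
E
python3 - <<'E'
from h import *
np.set_printoptions(precision=4,suppress=True)
for p in [(252,141),(374,137),(377,235),(256,240),(268,250)]: print(p,plane("top",p,.215))
for p in [(467,312),(180,266)]: print(p,plane("top",p,.05))
im=cv2.imread("pics/top0.png")[125:275,240:390]
cv2.imwrite("pics/c1.png",cv2.resize(im,(600,600),interpolation=cv2.INTER_CUBIC))
E
```

```text
(252, 141) [0.835  0.2378 0.215 ]
(374, 137) [ 0.8384 -0.0321  0.215 ]
(377, 235) [ 0.62   -0.0313  0.215 ]
(256, 240) [0.6148 0.2307 0.215 ]
(268, 250) [0.5926 0.205  0.215 ]
(467, 312) [ 0.4446 -0.2636  0.05  ]
(180, 266) [0.573  0.4363 0.05  ]
```

View pics/c1.png

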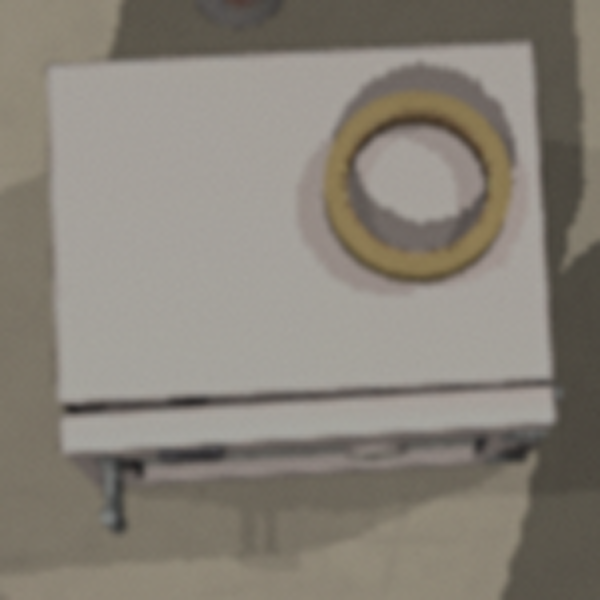

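The rows are not in the units I measure in: shifts go in shares of 0.75 m and turns go in shares of pi rad. I convert before sending: 62 cm / 75 = 0.8267, 24.5 cm / 75 = 0.3267, -0.382 rad / 3.1416 = -0.1216.

Emit:
servo_tool(
  moves=[
    [0.04,0.1067,0.0667,-0.0159],
    [0.08,0.1867,0.1067,-0.0318],
    [0.3267,0.8267,0.16,-0.1216],
    [0.3267,0.8267,0.16,-0.1216],
    [0.3267,0.8267,0.16,-0.1216],
    [0.3267,0.8267,0.16,-0.1216],
    [0.3267,0.8267,0.16,-0.1216],
    [0.3267,0.8267,0.16,-0.1216],
    [0.3267,0.8267,0.16,-0.1216],
    [0.3267,0.8267,0.16,-0.1216],
    [0.3267,0.8267,0.16,-0.1216],
    [0.3267,0.8267,0.16,-0.1216],
    [0.3267,0.8267,0.16,-0.1216],
    [0.3267,0.8267,0.16,-0.1216],
    [0.3267,0.8267,0.16,-0.1216],
    [0.3267,0.8267,0.16,-0.1216],
    [0.3267,0.8267,0.16,-0.1216],
    [0.3267,0.8267,0.16,-0.1216],
    [0.3267,0.8267,0.16,-0.1216],
    [0.3267,0.8267,0.16,-0.1216],
  ],
  claw=0,
)

```text
time: 1.77
ee_pos: [0.4529, 0.0317, 0.3509]
tcp_rot: [-178.2, 0.1, 3.0]
wrist_force: [0.1, -0.0, -1.0]
opening: 0.0854
grasp_force: 0.0
```

Emit:
servo_tool(
  moves=[
    [0,0,0,0],
    [0,0,0,0],
  ],
)

```text
time: 1.93
ee_pos: [0.4526, 0.0317, 0.3511]
tcp_rot: [-178.2, 0.0, 3.0]
wrist_force: [0.4, -0.9, 0.3]
opening: 0.0851
grasp_force: 0.0
```

```bash
python3 - <<'E'
from h import *
import json
o=get_obs(); print(o['time'],o['ee_pos'],o['tcp_rot'])
json.dump({k:list(map(float,o[k])) for k in('ee_pos','tcp_rot')},open('o1.json','w'))
cv2.imwrite("pics/w1.png",camera("wrist")[:,:,::-1])
E
```

```text
1.9333 [0.45256959 0.03167475 0.35111677] [-1.78235377e+02  4.46595552e-02  2.95294981e+00]
```

View pics/w1.png

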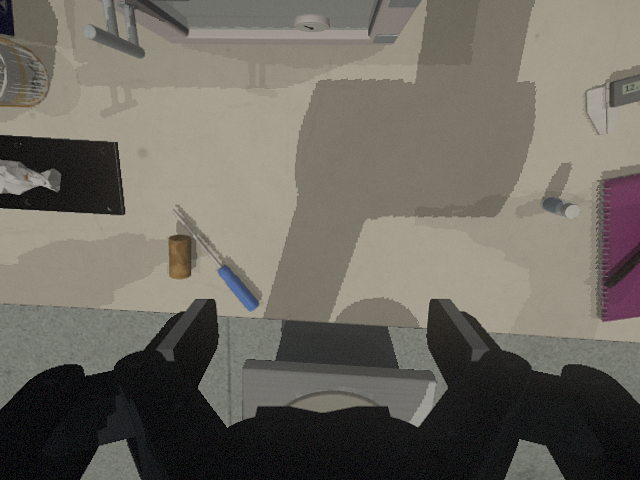

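Wrist view: the handle bar's top end is at about (92,33), the bar runs to (142,52), and the vial is at (560,207). I'll take a second, closer view.

In the tool's units: 16.8 cm / 75 = 0.224, 12.5 cm / 75 = 0.1667, -0.05 rad / 3.1416 = -0.0159.

Emit:
servo_tool(
  moves=[
    [0.016,0.056,0.0027,-0.0032],
    [0.032,0.112,0.0067,-0.0095],
    [0.0467,0.1667,0.0107,-0.0127],
    [0.064,0.224,0.0133,-0.0159],
    [0.064,0.224,0.0133,-0.0159],
    [0.064,0.224,0.0133,-0.0159],
    [0.064,0.224,0.0133,-0.0159],
    [0.064,0.224,0.0133,-0.0159],
  ],
)

```text
time: 2.65
ee_pos: [0.5049, 0.0483, 0.3602]
tcp_rot: [-176.4, 0.1, 3.5]
wrist_force: [-0.4, -0.3, -0.3]
opening: 0.0852
grasp_force: 0.0
```

```bash
python3 - <<'E'
from h import *
import json
o=get_obs(); print(o['time'],o['ee_pos'],o['tcp_rot'])
json.dump({k:list(map(float,o[k])) for k in('ee_pos','tcp_rot')},open('o2.json','w'))
im=camera("wrist")[:,:,::-1]
cv2.imwrite("pics/w2f.png",im)
cv2.imwrite("pics/w2.png",cv2.resize(im[:250,100:520],None,fx=1.9,fy=1.9,interpolation=cv2.INTER_CUBIC))
E
```

```text
2.65 [0.5048688  0.04827743 0.36020196] [-1.76449394e+02  1.05891953e-01  3.52517251e+00]
```

View pics/w2.png

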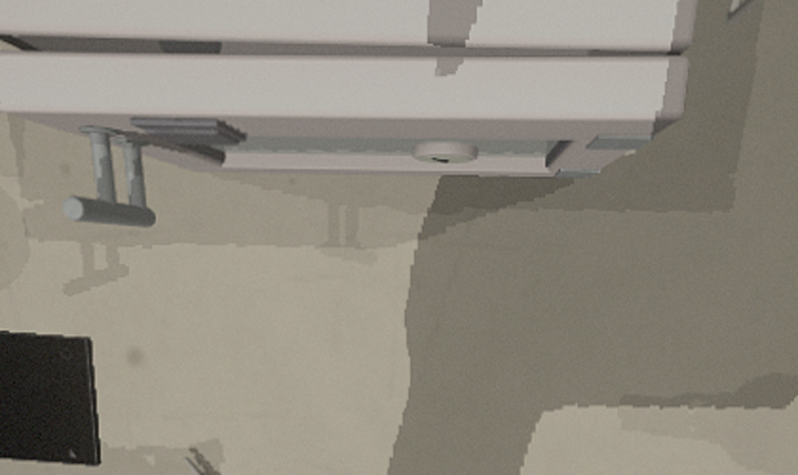

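```bash
python3 - <<'E'
from h import *
o=get_obs(); print(np.round(o['q'],1),np.round(o['qd'],1),np.round(o['joint_efforts'],1),o['wrist_force'])
E
```

```text
[  3.5   4.4  24.2 109.9   3.6 179.9] [ 0.2 -0.6 -0.8 -0.3  0.2  0. ] [ -0.1 -48.5  43.4   0.2   0.2   0. ] [ 0.61501404  0.96003705 -0.64764736]
```

In the tool's units: 4 cm / 75 = 0.0533, 2 cm / 75 = 0.0267.

Emit:
servo_tool(
  moves=[
    [0,0.0267,0,0],
    [0,0.0533,0,0],
    [0,0.0533,0,0],
    [0,0.0533,0,0],
  ],
)

```text
time: 3.03
ee_pos: [0.5064, 0.0687, 0.3602]
tcp_rot: [-175.6, 0.1, 5.3]
wrist_force: [-0.2, -1.2, 0.7]
opening: 0.0852
grasp_force: 0.0
```

```bash
python3 - <<'E'
from h import *
o=get_obs(); print(np.round(o['q'],1),np.round(o['qd'],1),o['ee_pos'],o['tcp_rot'])
E
```

```text
[  5.3   4.9  24.7 110.    4.4 179.9] [-0.7 -0.1 -0.   0.  -0.4 -0.1] [0.50635232 0.06873197 0.36019208] [-1.75554981e+02  1.16574890e-01  5.30903271e+00]
```

In the tool's units: 13 cm / 75 = 0.1733, -5.6 cm / 75 = -0.0747, 2.38 rad / 3.1416 = 0.7576.

Emit:
servo_tool(
  moves=[
    [-0.0267,0,0.0267,0.0318],
    [-0.0533,0,0.0267,0.07],
    [-0.0747,0.0133,0.0267,0.1082],
    [-0.0747,0.0267,0.0267,0.1464],
    [-0.0747,0.04,0.0267,0.1846],
    [-0.0747,0.0533,0.0267,0.2228],
    [-0.0747,0.0667,0.0267,0.261],
    [-0.0747,0.08,0.0267,0.2992],
    [-0.0747,0.0933,0.0267,0.3374],
    [-0.0747,0.1067,0.0267,0.3756],
    [-0.0747,0.12,0.0267,0.4138],
    [-0.0747,0.1333,0.0267,0.452],
    [-0.0747,0.1467,0.0267,0.4902],
    [-0.0747,0.16,0.0267,0.5284],
    [-0.0747,0.1733,0.0267,0.5666],
    [-0.0747,0.1733,0.0267,0.6048],
    [-0.0747,0.1733,0.0267,0.643],
    [-0.0747,0.1733,0.0267,0.6812],
    [-0.0747,0.1733,0.0267,0.7194],
    [-0.0747,0.1733,0.0267,0.7576],
  ],
)

```text
time: 4.7
ee_pos: [0.4504, 0.1981, 0.3803]
tcp_rot: [-175.6, 0.1, 141.9]
wrist_force: [-0.2, -0.3, 0.5]
opening: 0.0857
grasp_force: 0.0
```

In the tool's units: 0.67 rad / 3.1416 = 0.2133.

Emit:
servo_tool(
  moves=[
    [0,0,0,0.0382],
    [0,0,0,0.0764],
    [0,0,0,0.1146],
    [0,0,0,0.1528],
    [0,0,0,0.1846],
    [0,0,0,0.2133],
    [0,0,0,0.2133],
    [0,0,0,0.2133],
  ],
)

```text
time: 5.37
ee_pos: [0.4503, 0.198, 0.3804]
tcp_rot: [-175.6, 0.1, 179.8]
wrist_force: [-1.1, 0.6, -0.3]
opening: 0.0856
grasp_force: 0.0
```

```bash
python3 - <<'E'
from h import *
import json
o=get_obs(); print(o['time'],o['ee_pos'],o['tcp_rot'],np.round(o['q'],1))
json.dump({k:list(map(float,o[k])) for k in('ee_pos','tcp_rot')},open('o3.json','w'))
im=camera("wrist")[:,:,::-1]
cv2.imwrite("pics/w3.png",im)
E
```

```text
5.3667 [0.45027864 0.19799488 0.38044481] [-1.75568383e+02  1.32853293e-01  1.79832111e+02] [ 26.1   5.3  27.7 114.2  -4.   26.3]
```

View pics/w3.png

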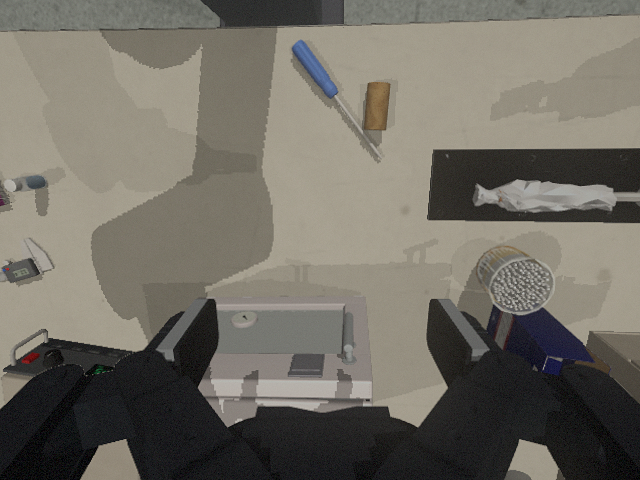

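Wrist view: handle top end at about (349,356), bottom end about (348,308). Door top outer edge runs along row 380, free corner (371,380).

```bash
python3 - <<'E'
from h import *
import json
np.set_printoptions(precision=4,suppress=True)
O=[None]+[json.load(open(f'o{i}.json')) for i in(1,2,3)]
px={1:(92,33),2:(138.4,109.5),3:(349,357)}
rs=[ray("wrist",px[i],O[i]) for i in px]
for s in ([0,1],[0,2],[1,2],[0,1,2]): print(s,tri([rs[i] for i in s]))
print("top",tri([rs[2],rs[1],ray("top",(267.5,253.5))]))
c=lambda x,y:(100+x/1.9,y/1.9)
for n,p in dict(outL=c(20,110),outR=c(650,123),rfL=c(40,42),rfR=c(680,52),inL=c(40,53),inR=c(686,57)).items(): print(n,plane("wrist",p,.215,O[2]))
for n,p in dict(corner=(371,380),inn=(371,398)).items(): print(n,plane("wrist",p,.215,O[3]))
d=lambda x,y:(240+x/4,125+y/4)
for n,p in dict(bL=d(50,66),bR=d(531,42),fL=d(61,402),fR=d(550,382),iL=d(62,413),iR=d(553,388),oL=d(64,450),oR=d(555,421)).items(): print(n,plane("top",p,.215))
E
```

```text
[0, 1] [0.5865 0.2134 0.2029]
[0, 2] [0.5875 0.2092 0.2141]
[1, 2] [0.5878 0.2094 0.2159]
[0, 1, 2] [0.5869 0.2087 0.2143]
top [0.5863 0.2078 0.2178]
outL [0.6213 0.2249 0.215 ]
outR [ 0.6301 -0.0216  0.215 ]
rfL [0.6455 0.2141 0.215 ]
rfR [ 0.654  -0.0285  0.215 ]
inL [0.6418 0.2145 0.215 ]
inR [ 0.6524 -0.031   0.215 ]
corner [0.6167 0.2342 0.215 ]
inn [0.6384 0.2349 0.215 ]
bL [0.8339 0.2367 0.215 ]
bR [ 0.8419 -0.0294  0.215 ]
fL [0.6465 0.232  0.215 ]
fR [ 0.6516 -0.0334  0.215 ]
iL [0.6405 0.2315 0.215 ]
iR [ 0.6483 -0.0349  0.215 ]
oL [0.6203 0.2306 0.215 ]
oR [ 0.6303 -0.0354  0.215 ]
```

In the tool's units: -19 cm / 75 = -0.2533, 13.6 cm / 75 = 0.1813, 0.03 rad / 3.1416 = 0.0095.

Emit:
servo_tool(
  moves=[
    [0.0467,0.004,-0.0267,0.0095],
    [0.0933,0.008,-0.0533,0.0095],
    [0.14,0.012,-0.08,0.0095],
    [0.1813,0.012,-0.12,0.0095],
    [0.1813,0.012,-0.16,0.0095],
    [0.1813,0.012,-0.1867,0.0095],
    [0.1813,0.012,-0.2133,0.0095],
    [0.1813,0.012,-0.2333,0.0095],
    [0.1813,0.012,-0.2467,0.0095],
    [0.1813,0.012,-0.2533,0.0095],
    [0.1813,0.012,-0.2533,0.0095],
  ],
)

```text
time: 6.33
ee_pos: [0.5862, 0.2069, 0.1894]
tcp_rot: [-175.5, 0.0, -178.4]
wrist_force: [-0.4, 0.2, -0.9]
opening: 0.0855
grasp_force: 0.0
```

```bash
python3 - <<'E'
from h import *
o=get_obs(); print(o['time'],o['ee_pos'],o['tcp_rot'],np.round(o['q'],1),o['wrist_force'])
im=camera("wrist")[:,:,::-1]
t=camera("top")[:,:,::-1][190:290,230:330]
cv2.imwrite("pics/m1.png",np.hstack([cv2.resize(im[180:,120:520],(480,360)),cv2.resize(t,(300,360))]))
E
```

```text
6.3333 [0.58620173 0.2069146  0.1893787 ] [-1.75536614e+02  3.53283165e-02 -1.78359150e+02] [21.4 15.9 17.8 93.4 -4.2 19.8] [-0.38929933  0.24060728 -0.85832998]
```

View pics/m1.png

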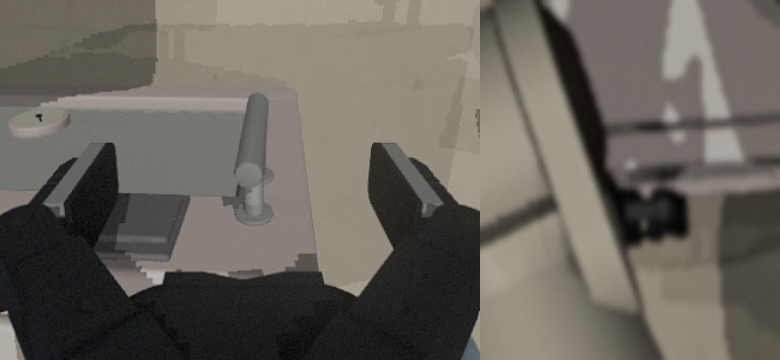

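The handle's top end at crop (248,172), full picture (327,323), sits midway between the open pads. I'll triangulate its height against w3.

```bash
python3 - <<'E'
from h import *
import json
o=get_obs()
r=ray("wrist",(326.7,323.3),o); O3=json.load(open('o3.json'));O2=json.load(open('o2.json'))
r3=ray("wrist",(349,357),O3)
print(tri([r,r3]),tri([r,ray("wrist",(138.4,109.5),O2)]),tri([r,r3,ray("top",(267.5,253.5))]))
for z in(.2,.21,.215,.22):print(r[0]+r[1]*(z-r[0][2])/r[1][2])
E
```

```text
[0.54320005 0.21215139 0.2825612 ] [0.58587803 0.21032723 0.20835556] [0.58473193 0.20926314 0.21718704]
[0.59021683 0.20961174 0.2       ]
[0.58442793 0.21006781 0.21      ]
[0.58153348 0.21029584 0.215     ]
[0.57863903 0.21052387 0.22      ]
```

Emit:
servo_tool(
  moves=[
    [0,0.0027,0,0],
    [0,0.0027,0,0],
    [0,0.0027,0,0],
    [0,0.0027,0,0],
    [0,0.0027,0,0],
    [0,0.0027,0,0],
    [0,0.0027,0,0],
    [0,0.0027,0,0],
    [0,0.0027,0,0],
    [0,0.0027,0,0],
  ],
  claw=1,
  force=25,
)

```text
time: 7.27
ee_pos: [0.5864, 0.2093, 0.1903]
tcp_rot: [-175.6, 0.1, -178.3]
wrist_force: [-0.9, 2.8, 1.4]
opening: 0.0097
grasp_force: 24.4
```

In the tool's units: -2.4 cm / 75 = -0.032, -0.05 cm / 75 = -0.0007, 0.05 rad / 3.1416 = 0.0159.

Emit:
servo_tool(
  moves=[
    [-0.0027,-0.0007,0,0.0032],
    [-0.006,-0.0016,0,0.0064],
    [-0.0093,-0.0027,0,0.0095],
    [-0.0127,-0.0036,0,0.0127],
    [-0.016,-0.0047,0,0.0159],
    [-0.0193,-0.0057,0,0.0191],
    [-0.0227,-0.0068,0,0.0223],
    [-0.026,-0.008,0,0.0255],
    [-0.0293,-0.0091,0,0.0286],
    [-0.032,-0.0101,0,0.0318],
    [-0.032,-0.0101,0,0.0318],
  ],
)

```text
time: 8.18
ee_pos: [0.562, 0.2013, 0.1903]
tcp_rot: [-175.6, 0.1, -172.5]
wrist_force: [-2.8, 4.0, 3.0]
opening: 0.0089
grasp_force: 24.6
```

In the tool's units: -0.71 cm / 75 = -0.0095, -0.24 cm / 75 = -0.0032, 0.01 rad / 3.1416 = 0.0032.

Emit:
servo_tool(
  moves=[
    [-0.0032,-0.0011,0,0.0032],
    [-0.0064,-0.0023,0,0.0064],
    [-0.0095,-0.0033,0,0.0095],
    [-0.0095,-0.0033,0,0.0095],
  ],
)

```text
time: 8.52
ee_pos: [0.555, 0.1985, 0.1903]
tcp_rot: [-175.5, 0.1, -170.8]
wrist_force: [-0.8, 2.5, 2.9]
opening: 0.009
grasp_force: 24.8
```

In the tool's units: -0.24 cm / 75 = -0.0032, -0.12 cm / 75 = -0.0016, 0.01 rad / 3.1416 = 0.0032.

Emit:
servo_tool(
  moves=[
    [-0.0016,-0.0007,0,0.0016],
    [-0.0032,-0.0013,0,0.0032],
    [-0.0032,-0.0013,0,0.0032],
  ],
)

```text
time: 8.77
ee_pos: [0.5529, 0.1976, 0.1903]
tcp_rot: [-175.5, 0.1, -170.3]
wrist_force: [0.5, 0.7, 3.1]
opening: 0.0089
grasp_force: 24.9
```

In the tool's units: -0.12 cm / 75 = -0.0016, -0.05 cm / 75 = -0.0007, 0.005 rad / 3.1416 = 0.0016.

Emit:
servo_tool(
  moves=[
    [-0.0016,-0.0007,0,0.0016],
    [-0.0016,-0.0007,0,0.0016],
  ],
)

```text
time: 8.93
ee_pos: [0.5517, 0.1971, 0.1903]
tcp_rot: [-175.5, 0.1, -170.0]
wrist_force: [-0.6, 0.5, 2.9]
opening: 0.0089
grasp_force: 24.9
```

In the tool's units: -0.12 cm / 75 = -0.0016, -0.05 cm / 75 = -0.0007, 0.005 rad / 3.1416 = 0.0016.

Emit:
servo_tool(
  moves=[
    [-0.0016,-0.0007,0,0.0016],
    [-0.0016,-0.0007,0,0.0016],
  ],
)

```text
time: 9.1
ee_pos: [0.5511, 0.1969, 0.1903]
tcp_rot: [-175.5, 0.2, -169.7]
wrist_force: [3.0, 0.1, 2.1]
opening: 0.009
grasp_force: 24.7
```

In the tool's units: -0.1 cm / 75 = -0.0013, -0.04 cm / 75 = -0.0005, 0.004 rad / 3.1416 = 0.0013.

Emit:
servo_tool(
  moves=[
    [-0.0013,-0.0005,0,0.0013],
    [-0.0013,-0.0005,0,0.0013],
  ],
)

```text
time: 9.27
ee_pos: [0.5508, 0.1967, 0.1903]
tcp_rot: [-175.6, 0.3, -169.5]
wrist_force: [8.0, 2.5, 1.1]
opening: 0.0088
grasp_force: 24.5
```

In the tool's units: -0.1 cm / 75 = -0.0013, -0.04 cm / 75 = -0.0005, 0.004 rad / 3.1416 = 0.0013.

Emit:
servo_tool(
  moves=[
    [-0.0013,-0.0005,0,0.0013],
    [-0.0013,-0.0005,0,0.0013],
  ],
)

```text
time: 9.43
ee_pos: [0.5505, 0.1966, 0.1904]
tcp_rot: [-175.6, 0.4, -169.2]
wrist_force: [12.5, 3.9, -0.9]
opening: 0.0092
grasp_force: 24.4
```

In the tool's units: 0.22 cm / 75 = 0.0029, 0.2 cm / 75 = 0.0027, -0.008 rad / 3.1416 = -0.0025.

Emit:
servo_tool(
  moves=[
    [0.0013,0.0005,0,-0.0013],
    [0.0027,0.0009,0,-0.0025],
    [0.0029,0.0011,0,-0.0025],
    [0.0029,0.0011,0,-0.0025],
  ],
)

```text
time: 9.77
ee_pos: [0.5511, 0.1969, 0.1903]
tcp_rot: [-175.5, 0.1, -169.7]
wrist_force: [4.6, 0.2, 2.7]
opening: 0.009
grasp_force: 24.9
```

In the tool's units: -12 cm / 75 = -0.16, 11 cm / 75 = 0.1467.

Emit:
servo_tool(
  moves=[
    [0,0,0,0],
    [0,0,0,0],
    [0,0,0,0],
    [0,0,0,0],
    [0,0,0,0],
    [0,0,0,0],
    [0,0,0,0],
    [0,0,0.0133,0],
    [0,0,0.04,0],
    [-0.0267,0,0.08,0],
    [-0.08,0,0.12,0],
    [-0.1333,-0.0267,0.1467,0],
    [-0.16,-0.0533,0.1467,0],
    [-0.16,-0.0533,0.1467,0],
    [-0.16,-0.0533,0.1467,0],
  ],
  claw=0,
)

```text
time: 11.02
ee_pos: [0.4298, 0.1563, 0.3029]
tcp_rot: [-175.6, 0.4, -169.7]
wrist_force: [0.0, -0.3, -0.6]
opening: 0.0854
grasp_force: 0.0
```

```bash
python3 - <<'E'
from h import *
import json
o=get_obs(); print(o['time'],o['ee_pos'],o['tcp_rot'],o['wrist_force'])
json.dump({k:list(map(float,o[k])) for k in('ee_pos','tcp_rot')},open('o4.json','w'))
im=camera("wrist")[:,:,::-1]; cv2.imwrite("pics/w4f.png",im)
t=camera("top")[:,:,::-1]; cv2.imwrite("pics/t4f.png",t)
cv2.imwrite("pics/m2.png",np.hstack([cv2.resize(im[240:440,180:420],(480,400)),cv2.resize(t[190:270,240:304],(320,400))]))
E
```

```text
11.0167 [0.42984643 0.15633576 0.3028765 ] [-175.61480007    0.36598294 -169.72385295] [ 2.95184817e-04 -3.33950730e-01 -5.54237893e-01]
```

View pics/m2.png

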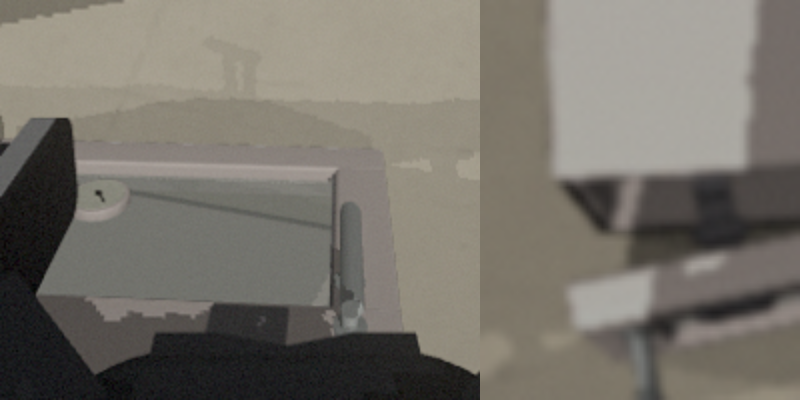

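Right panel (top view): the door stands ajar. The dark hook is at crop x≈715 (u≈287), the roof edge at row ≈178, and the door's inner top edge runs (570,290) to (800,235).

```bash
python3 - <<'E'
from h import *
np.set_printoptions(precision=4,suppress=True)
f=lambda x,y:(240+(x-480)/5,190+y/5)
a=plane("top",f(570,290),.215);b=plane("top",f(795,236),.215)
r1=plane("top",f(555,180),.215);r2=plane("top",f(795,173),.215)
h=plane("top",f(716,215),.18);print(a,b,r1,r2,h)
d=(a-b)[:2];phi=np.arctan2(-d[0],d[1]);rr=(r1-r2)[:2];print(phi,np.arctan2(-rr[0],rr[1]))
# via handle
for phi in(.19,.2):
  Rm=np.array([[np.cos(phi),-np.sin(phi)],[np.sin(phi),np.cos(phi)]])
  H=np.array([.5508,.1972])-Rm@[-.057,.246]
  for x in (0,.011,.0155,.018):print(phi,x,H,H+Rm@[x,.2])
t=(.1666-r2[1])/(r1[1]-r2[1]);print("roof at",r2+t*(r1-r2)); t=(.1666-b[1])/(a[1]-b[1]);print("door inner at",b+t*(a-b))
E
```

```text
[0.5974 0.2266 0.215 ] [0.6187 0.1289 0.215 ] [0.6454 0.2325 0.215 ] [0.6461 0.1284 0.215 ] [0.6328 0.1648 0.18  ]
0.21472743600489286 0.006824297684182326
0.19 0 [ 0.6532 -0.0336] [0.6155 0.1628]
0.19 0.011 [ 0.6532 -0.0336] [0.6263 0.1649]
0.19 0.0155 [ 0.6532 -0.0336] [0.6307 0.1657]
0.19 0.018 [ 0.6532 -0.0336] [0.6331 0.1662]
0.2 0 [ 0.6555 -0.0326] [0.6158 0.1634]
0.2 0.011 [ 0.6555 -0.0326] [0.6266 0.1656]
0.2 0.0155 [ 0.6555 -0.0326] [0.631  0.1665]
0.2 0.018 [ 0.6555 -0.0326] [0.6334 0.167 ]
roof at [0.6459 0.1666 0.215 ]
door inner at [0.6105 0.1666 0.215 ]
```

In the tool's units: 19.9 cm / 75 = 0.2653, 19 cm / 75 = 0.2533, 0.01 rad / 3.1416 = 0.0032.

Emit:
servo_tool(
  moves=[
    [0.0533,0.0027,0,0.0032],
    [0.1067,0.0053,0,0.0032],
    [0.16,0.008,0,0.0032],
    [0.2133,0.0107,0,0.0032],
    [0.2533,0.012,0,0.0032],
    [0.2653,0.012,-0.0133,0.0032],
    [0.2653,0.012,-0.04,0.0032],
    [0.2653,0.012,-0.0667,0.0032],
    [0.2653,0.012,-0.0867,0.0032],
    [0.2653,0.012,-0.0973,0.0032],
    [0.2653,0.012,-0.0973,0.0032],
    [0.2653,0.012,-0.0973,0.0032],
  ],
  claw=1,
)

```text
time: 12.12
ee_pos: [0.6296, 0.166, 0.227]
tcp_rot: [-175.6, 0.0, -169.1]
wrist_force: [0.9, -0.4, 1.0]
opening: -0.0001
grasp_force: 0.0
```

```bash
python3 - <<'E'
from h import *
o=get_obs(); print(o['time'],o['ee_pos'],o['tcp_rot'],o['wrist_force'])
im=camera("wrist")[:,:,::-1]
t=camera("top")[:,:,::-1]
cv2.imwrite("pics/m3.png",np.hstack([cv2.resize(im[120:400,180:460],(400,400)),cv2.resize(t[190:270,240:304],(320,400))]))
E
```

```text
12.1167 [0.62960097 0.16603531 0.22696329] [-1.75554497e+02  4.98938002e-02 -1.69120354e+02] [ 0.86874842 -0.41742658  1.02613085]
```

View pics/m3.png

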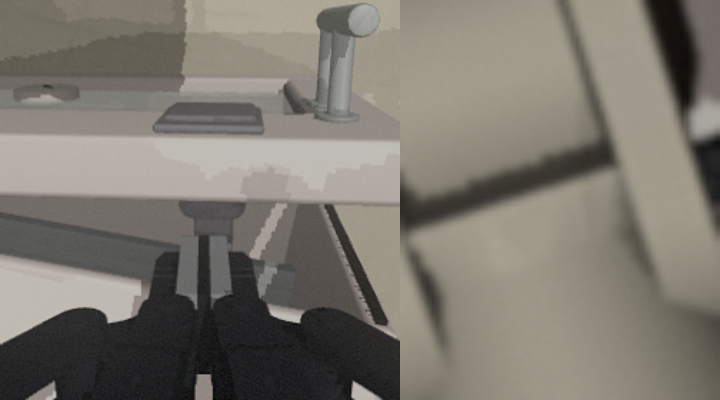

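Wrist view: the shut fingers hang in the gap directly over the grey hook, whose pad is at (212,210) with the fingers at x≈205. Descending by touch.

In the tool's units: -2.6 cm / 75 = -0.0347, -2.4 cm / 75 = -0.032.

Emit:
servo_tool(
  moves=[
    [0,0.0027,-0.008,0],
    [0,0.0027,-0.016,0],
    [0,0.0027,-0.024,0],
    [0,0.0027,-0.032,0],
    [0,0.0027,-0.0347,0],
    [0,0.0027,-0.0347,0],
  ],
)

```text
time: 12.72
ee_pos: [0.6294, 0.1678, 0.2002]
tcp_rot: [-175.6, 0.0, -169.1]
wrist_force: [0.2, -0.1, -0.3]
opening: -0.0
grasp_force: 0.0
```

Emit:
servo_tool(
  moves=[
    [0,0,-0.0027,0],
    [0,0,-0.0053,0],
    [0,0,-0.0053,0],
  ],
)

```text
time: 12.97
ee_pos: [0.6298, 0.1679, 0.197]
tcp_rot: [-175.6, 0.1, -169.1]
wrist_force: [0.2, -0.2, -0.7]
opening: 0.0002
grasp_force: 0.0
```

In the tool's units: -0.3 cm / 75 = -0.004, -0.15 cm / 75 = -0.002.

Emit:
servo_tool(
  moves=[
    [0,0,-0.002,0],
    [0,0,-0.004,0],
    [0,0,-0.004,0],
  ],
)

```text
time: 13.22
ee_pos: [0.6298, 0.1679, 0.194]
tcp_rot: [-175.6, 0.1, -169.1]
wrist_force: [0.4, 0.0, -0.5]
opening: -0.0001
grasp_force: 0.0
```

In the tool's units: -0.2 cm / 75 = -0.0027, -0.1 cm / 75 = -0.0013.

Emit:
servo_tool(
  moves=[
    [0,0,-0.0013,0],
    [0,0,-0.0027,0],
    [0,0,-0.0027,0],
  ],
)

```text
time: 13.47
ee_pos: [0.6297, 0.1679, 0.192]
tcp_rot: [-175.6, 0.1, -169.1]
wrist_force: [-1.0, 0.0, -0.0]
opening: -0.0002
grasp_force: 0.0
```

In the tool's units: -0.2 cm / 75 = -0.0027, -0.1 cm / 75 = -0.0013.

Emit:
servo_tool(
  moves=[
    [0,0,-0.0013,0],
    [0,0,-0.0027,0],
    [0,0,-0.0027,0],
  ],
)

```text
time: 13.72
ee_pos: [0.6299, 0.168, 0.1904]
tcp_rot: [-175.6, 0.1, -169.1]
wrist_force: [0.4, 0.6, 1.6]
opening: 0.0001
grasp_force: 1.1
```

In the tool's units: -0.2 cm / 75 = -0.0027, -0.1 cm / 75 = -0.0013.

Emit:
servo_tool(
  moves=[
    [0,0,-0.0013,0],
    [0,0,-0.0027,0],
    [0,0,-0.0027,0],
  ],
)

```text
time: 13.97
ee_pos: [0.6298, 0.1679, 0.1884]
tcp_rot: [-175.6, 0.1, -169.1]
wrist_force: [0.4, -0.8, 2.6]
opening: 0.0
grasp_force: 2.0
```

In the tool's units: -0.2 cm / 75 = -0.0027, -0.1 cm / 75 = -0.0013.

Emit:
servo_tool(
  moves=[
    [0,0,-0.0013,0],
    [0,0,-0.0027,0],
    [0,0,-0.0027,0],
  ],
)

```text
time: 14.22
ee_pos: [0.6299, 0.1679, 0.1865]
tcp_rot: [-175.6, 0.1, -169.1]
wrist_force: [0.1, -0.3, 5.1]
opening: -0.0001
grasp_force: 2.9
```

In the tool's units: -0.2 cm / 75 = -0.0027, -0.1 cm / 75 = -0.0013.

Emit:
servo_tool(
  moves=[
    [0,0,-0.0013,0],
    [0,0,-0.0027,0],
    [0,0,-0.0027,0],
  ],
)

```text
time: 14.47
ee_pos: [0.63, 0.1679, 0.1848]
tcp_rot: [-175.6, 0.2, -169.1]
wrist_force: [1.1, 0.2, 7.3]
opening: 0.0001
grasp_force: 3.7
```

In the tool's units: -0.2 cm / 75 = -0.0027, -0.1 cm / 75 = -0.0013.

Emit:
servo_tool(
  moves=[
    [0,0,-0.0013,0],
    [0,0,-0.0027,0],
    [0,0,-0.0027,0],
  ],
)

```text
time: 14.72
ee_pos: [0.6301, 0.1679, 0.1833]
tcp_rot: [-175.6, 0.2, -169.1]
wrist_force: [0.1, 0.8, 8.6]
opening: -0.0002
grasp_force: 4.6
```

In the tool's units: -0.45 cm / 75 = -0.006, -0.3 cm / 75 = -0.004.

Emit:
servo_tool(
  moves=[
    [-0.002,-0.0003,0,0],
    [-0.004,-0.0005,0,0],
    [-0.006,-0.0008,0,0],
    [-0.006,-0.0008,0,0],
  ],
)

```text
time: 15.05
ee_pos: [0.6256, 0.1673, 0.1835]
tcp_rot: [-175.6, 0.2, -169.1]
wrist_force: [-0.6, -0.7, 8.6]
opening: 0.0002
grasp_force: 4.6
```

In the tool's units: -0.3 cm / 75 = -0.004, -0.2 cm / 75 = -0.0027, 0.005 rad / 3.1416 = 0.0016.

Emit:
servo_tool(
  moves=[
    [-0.0013,-0.0003,0,0],
    [-0.0027,-0.0005,0,0],
    [-0.004,-0.0007,0,0.0016],
    [-0.004,-0.0007,0,0.0016],
  ],
)

```text
time: 15.38
ee_pos: [0.6227, 0.1668, 0.1835]
tcp_rot: [-175.6, 0.2, -168.8]
wrist_force: [0.2, -0.7, 9.1]
opening: 0.0005
grasp_force: 4.5
```

In the tool's units: -0.4 cm / 75 = -0.0053, -0.3 cm / 75 = -0.004, 0.02 rad / 3.1416 = 0.0064.

Emit:
servo_tool(
  moves=[
    [-0.0013,-0.0003,0,0.0016],
    [-0.0027,-0.0005,0,0.0032],
    [-0.004,-0.0007,0,0.0048],
    [-0.0053,-0.0009,0,0.0064],
    [-0.0053,-0.0009,0,0.0064],
  ],
)

```text
time: 15.8
ee_pos: [0.6187, 0.1661, 0.1835]
tcp_rot: [-175.6, 0.2, -167.7]
wrist_force: [-0.0, -0.4, 9.2]
opening: -0.0001
grasp_force: 4.5
```

In the tool's units: -0.4 cm / 75 = -0.0053, -0.3 cm / 75 = -0.004, 0.02 rad / 3.1416 = 0.0064.

Emit:
servo_tool(
  moves=[
    [-0.0013,-0.0003,0,0.0016],
    [-0.0027,-0.0005,0,0.0032],
    [-0.004,-0.0007,0,0.0048],
    [-0.0053,-0.0009,0,0.0064],
    [-0.0053,-0.0009,0,0.0064],
  ],
)

```text
time: 16.22
ee_pos: [0.6147, 0.1654, 0.1835]
tcp_rot: [-175.6, 0.2, -166.5]
wrist_force: [0.4, -1.1, 8.9]
opening: -0.0001
grasp_force: 4.5
```

In the tool's units: -1 cm / 75 = -0.0133, -0.8 cm / 75 = -0.0107, 0.05 rad / 3.1416 = 0.0159.

Emit:
servo_tool(
  moves=[
    [-0.0027,-0.0005,0,0.0032],
    [-0.0053,-0.0011,0,0.0064],
    [-0.008,-0.0017,0,0.0095],
    [-0.0107,-0.0024,0,0.0127],
    [-0.0133,-0.0031,0,0.0159],
    [-0.0133,-0.0031,0,0.0159],
  ],
)

```text
time: 16.72
ee_pos: [0.6045, 0.1632, 0.1836]
tcp_rot: [-175.6, 0.2, -163.7]
wrist_force: [-0.7, 0.6, 8.6]
opening: 0.0003
grasp_force: 4.6
```

In the tool's units: -1.4 cm / 75 = -0.0187, -1.2 cm / 75 = -0.016, 0.07 rad / 3.1416 = 0.0223.

Emit:
servo_tool(
  moves=[
    [-0.0027,-0.0008,0,0.0032],
    [-0.0053,-0.0016,0,0.0064],
    [-0.008,-0.0024,0,0.0095],
    [-0.0107,-0.0032,0,0.0127],
    [-0.0133,-0.004,0,0.0159],
    [-0.016,-0.0049,0,0.0191],
    [-0.0187,-0.0059,0,0.0223],
    [-0.0187,-0.0059,0,0.0223],
  ],
)

```text
time: 17.38
ee_pos: [0.5904, 0.159, 0.1835]
tcp_rot: [-175.6, 0.2, -159.6]
wrist_force: [-0.8, 1.3, 9.5]
opening: -0.0002
grasp_force: 4.7
```

```bash
python3 - <<'E'
from h import *
o=get_obs(); print(o['time'],o['ee_pos'],o['tcp_rot'],o['wrist_force'],np.round(o['q'],1))
im=camera("wrist")[:,:,::-1]
s=camera("scene")[:,:,::-1]
cv2.imwrite("pics/m4.png",np.hstack([cv2.resize(im[80:400,160:480],(400,400)),cv2.resize(s[160:320,270:430],(400,400))]))
E
```

```text
17.3833 [0.59044283 0.15903289 0.18353692] [-175.57436301    0.24389002 -159.62533818] [-0.82684354  1.29305229  9.52224678] [17.1 12.2 12.8 90.1 -4.4 -3.3]
```

View pics/m4.png

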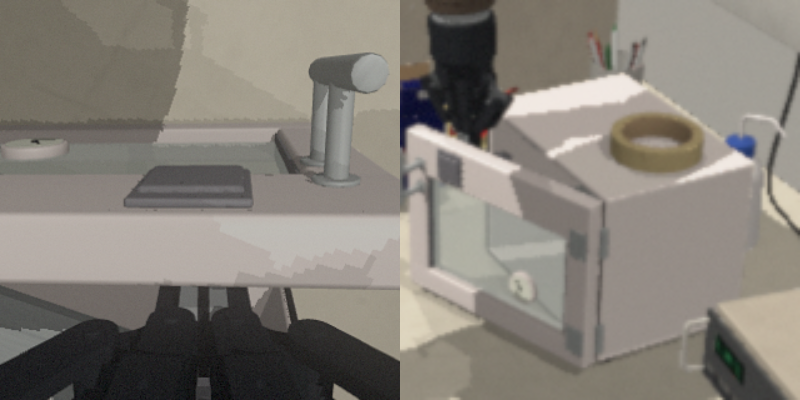

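Door is at about 0.34 rad, past the catch. Lift off the hook, then push on the inner face along the arc.

In the tool's units: 1.4 cm / 75 = 0.0187, 1 cm / 75 = 0.0133.

Emit:
servo_tool(
  moves=[
    [0,0,0.004,0],
    [0,0,0.008,0],
    [0,0,0.0133,0],
    [0,0,0.0187,0],
    [0,0,0.0187,0],
  ],
)

```text
time: 17.9
ee_pos: [0.5904, 0.1587, 0.1966]
tcp_rot: [-175.6, 0.1, -159.7]
wrist_force: [0.2, -0.4, 0.3]
opening: 0.0001
grasp_force: 0.0
```

```bash
python3 - <<'E'
from h import *
o=get_obs();print(o['ee_pos'],o['wrist_force'])
H=np.array([.6535,-.034]);P=lambda f:H+np.array([np.cos(f)*.011-np.sin(f)*.2,np.sin(f)*.011+np.cos(f)*.2])
f0=.371
for n in(18,18,13):
    print([[*(np.round((P(f0+.025*i)-P(f0))*100,1)),0,round(.025*i,3)] for i in range(1,n+1)]); f0+=.025*n
print(f0,P(f0))
E
```

```text
[0.59036584 0.1586714  0.19664358] [ 0.16543807 -0.39251549  0.34792175]
[[np.float64(-0.5), np.float64(-0.2), 0, 0.025], [np.float64(-0.9), np.float64(-0.3), 0, 0.05], [np.float64(-1.4), np.float64(-0.5), 0, 0.075], [np.float64(-1.9), np.float64(-0.7), 0, 0.1], [np.float64(-2.3), np.float64(-0.9), 0, 0.125], [np.float64(-2.8), np.float64(-1.1), 0, 0.15], [np.float64(-3.2), np.float64(-1.4), 0, 0.175], [np.float64(-3.7), np.float64(-1.6), 0, 0.2], [np.float64(-4.1), np.float64(-1.9), 0, 0.225], [np.float64(-4.5), np.float64(-2.1), 0, 0.25], [np.float64(-4.9), np.float64(-2.4), 0, 0.275], [np.float64(-5.3), np.float64(-2.7), 0, 0.3], [np.float64(-5.8), np.float64(-3.0), 0, 0.325], [np.float64(-6.2), np.float64(-3.3), 0, 0.35], [np.float64(-6.5), np.float64(-3.6), 0, 0.375], [np.float64(-6.9), np.float64(-3.9), 0, 0.4], [np.float64(-7.3), np.float64(-4.3), 0, 0.425], [np.float64(-7.7), np.float64(-4.6), 0, 0.45]]
[[np.float64(-0.4), np.float64(-0.4), 0, 0.025], [np.float64(-0.7), np.float64(-0.7), 0, 0.05], [np.float64(-1.0), np.float64(-1.1), 0, 0.075], [np.float64(-1.4), np.float64(-
[... 637 characters left out ...]
at64(-4.9), np.float64(-7.5), 0, 0.45]]
[[np.float64(-0.2), np.float64(-0.5), 0, 0.025], [np.float64(-0.3), np.float64(-0.9), 0, 0.05], [np.float64(-0.5), np.float64(-1.4), 0, 0.075], [np.float64(-0.6), np.float64(-1.9), 0, 0.1], [np.float64(-0.7), np.float64(-2.4), 0, 0.125], [np.float64(-0.8), np.float64(-2.9), 0, 0.15], [np.float64(-0.9), np.float64(-3.4), 0, 0.175], [np.float64(-1.0), np.float64(-3.9), 0, 0.2], [np.float64(-1.1), np.float64(-4.4), 0, 0.225], [np.float64(-1.1), np.float64(-4.9), 0, 0.25], [np.float64(-1.2), np.float64(-5.4), 0, 0.275], [np.float64(-1.2), np.float64(-5.9), 0, 0.3], [np.float64(-1.2), np.float64(-6.4), 0, 0.325]]
1.5959999999999999 [ 0.45328631 -0.02804369]
```

In the tool's units: -7.7 cm / 75 = -0.1027, -6.4 cm / 75 = -0.0853, 0.45 rad / 3.1416 = 0.1432.

Emit:
servo_tool(
  moves=[
    [-0.004,-0.0013,0,0.0048],
    [-0.0093,-0.004,0,0.0127],
    [-0.016,-0.0053,0,0.0207],
    [-0.0213,-0.008,0,0.0271],
    [-0.028,-0.0107,0,0.035],
    [-0.0333,-0.0133,0,0.043],
    [-0.04,-0.016,0,0.0509],
    [-0.0453,-0.02,0,0.0589],
    [-0.052,-0.0227,0,0.0668],
    [-0.0573,-0.0267,0,0.0764],
    [-0.0627,-0.0307,0,0.0844],
    [-0.068,-0.0347,0,0.0923],
    [-0.0747,-0.0387,0,0.1003],
    [-0.08,-0.0427,0,0.1082],
    [-0.0853,-0.0467,0,0.1162],
    [-0.0907,-0.0507,0,0.1241],
    [-0.0947,-0.0547,0,0.1305],
    [-0.0987,-0.058,0,0.1369],
    [-0.1013,-0.06,0,0.1416],
    [-0.1027,-0.0613,0,0.1432],
  ],
)

```text
time: 19.57
ee_pos: [0.513, 0.1125, 0.1963]
tcp_rot: [-175.6, 0.1, -133.8]
wrist_force: [-0.6, 0.1, -0.0]
opening: -0.0001
grasp_force: 0.3
```

In the tool's units: -7.5 cm / 75 = -0.1, -7.4 cm / 75 = -0.0987, 0.45 rad / 3.1416 = 0.1432.

Emit:
servo_tool(
  moves=[
    [-0.0027,-0.0027,0,0.0048],
    [-0.0067,-0.0067,0,0.0111],
    [-0.0107,-0.012,0,0.0191],
    [-0.016,-0.0173,0,0.0271],
    [-0.02,-0.0213,0,0.035],
    [-0.024,-0.0267,0,0.043],
    [-0.028,-0.032,0,0.0509],
    [-0.032,-0.0373,0,0.0589],
    [-0.036,-0.0427,0,0.0668],
    [-0.04,-0.048,0,0.0748],
    [-0.0427,-0.0533,0,0.0828],
    [-0.0467,-0.0587,0,0.0907],
    [-0.0493,-0.0653,0,0.0987],
    [-0.0533,-0.0707,0,0.1066],
    [-0.056,-0.0773,0,0.1146],
    [-0.0587,-0.084,0,0.1225],
    [-0.0613,-0.0893,0,0.1305],
    [-0.0627,-0.0947,0,0.1369],
    [-0.064,-0.0987,0,0.1416],
    [-0.0653,-0.1,0,0.1432],
  ],
)

```text
time: 21.23
ee_pos: [0.4641, 0.0373, 0.1962]
tcp_rot: [-175.6, 0.1, -108.1]
wrist_force: [0.8, -0.2, -0.5]
opening: 0.0003
grasp_force: 0.1
```

In the tool's units: -5.3 cm / 75 = -0.0707, -5.2 cm / 75 = -0.0693, 0.27 rad / 3.1416 = 0.0859.

Emit:
servo_tool(
  moves=[
    [-0.0013,-0.0027,0,0.0032],
    [-0.0027,-0.008,0,0.0095],
    [-0.0053,-0.0133,0,0.0175],
    [-0.0067,-0.02,0,0.0255],
    [-0.008,-0.0267,0,0.0334],
    [-0.0093,-0.0333,0,0.0414],
    [-0.0107,-0.04,0,0.0493],
    [-0.012,-0.0467,0,0.0573],
    [-0.0133,-0.052,0,0.0637],
    [-0.0147,-0.0573,0,0.07],
    [-0.0147,-0.0627,0,0.0764],
    [-0.0147,-0.0667,0,0.0812],
    [-0.016,-0.0693,0,0.0844],
    [-0.016,-0.0707,0,0.0859],
    [-0.016,-0.0707,0,0.0859],
  ],
)

```text
time: 22.48
ee_pos: [0.4522, -0.0154, 0.1962]
tcp_rot: [-175.6, 0.1, -92.6]
wrist_force: [-0.2, -0.1, 0.2]
opening: -0.0002
grasp_force: 0.0
```

```bash
python3 - <<'E'
from h import *
o=get_obs(); print(o['time'],o['ee_pos'],o['tcp_rot'],o['wrist_force'])
im=camera("wrist")[:,:,::-1]
s=camera("top")[:,:,::-1]
cv2.imwrite("pics/m5.png",np.hstack([cv2.resize(im[80:400,160:480],(400,400)),cv2.resize(s[130:330,230:430],(400,400))]))
E
```

```text
22.4833 [ 0.45223709 -0.01542257  0.19620669] [-1.75563181e+02  1.01801295e-01 -9.26461601e+01] [-0.17402563 -0.07244937  0.24621766]
```

View pics/m5.png

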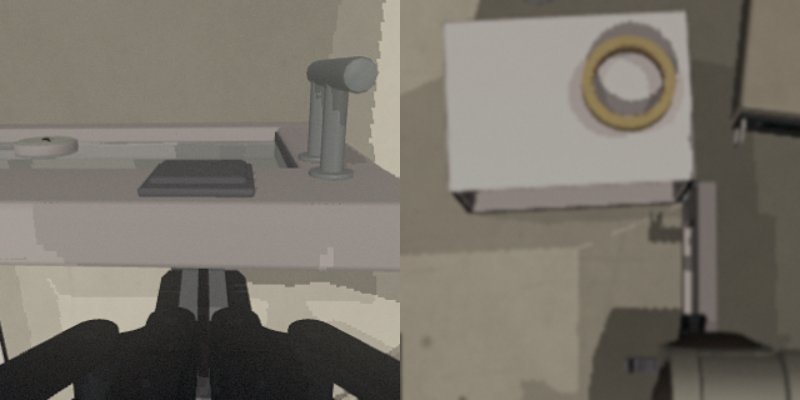

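In the tool's units: -0.9 cm / 75 = -0.012, -0.85 cm / 75 = -0.0113, 0.04 rad / 3.1416 = 0.0127.

Emit:
servo_tool(
  moves=[
    [0,-0.0027,0,0.0032],
    [0,-0.006,0,0.008],
    [0,-0.0093,0,0.0111],
    [0,-0.0113,0,0.0127],
    [0,-0.012,0,0.0143],
    [0,-0.012,0,0.0143],
  ],
)

```text
time: 23.08
ee_pos: [0.4523, -0.0245, 0.1962]
tcp_rot: [-175.6, 0.1, -90.1]
wrist_force: [1.0, -0.2, 0.1]
opening: -0.0
grasp_force: 0.0
```

In the tool's units: 26 cm / 75 = 0.3467, 24 cm / 75 = 0.32.

Emit:
servo_tool(
  moves=[
    [0,0.004,0,0],
    [0,0.008,0.0067,0],
    [0,0.0133,0.0267,0],
    [0,0.02,0.0667,0],
    [0,0.04,0.1067,0],
    [-0.04,0.08,0.1467,0],
    [-0.08,0.12,0.1733,0],
    [-0.12,0.16,0.1867,0],
    [-0.16,0.2,0.1867,0],
    [-0.1867,0.24,0.1867,0],
    [-0.2,0.28,0.1867,0],
    [-0.2,0.32,0.1867,0],
    [-0.2,0.3467,0.1867,0],
    [-0.2,0.3467,0.1867,0],
  ],
)

```text
time: 24.25
ee_pos: [0.3016, 0.2389, 0.3359]
tcp_rot: [-175.6, 0.1, -89.8]
wrist_force: [1.7, 0.3, -0.1]
opening: -0.0002
grasp_force: 0.0
```

```bash
python3 - <<'E'
from h import *
o=get_obs(); print(o['time'],o['ee_pos'],o['tcp_rot'],o['wrist_force'])
s=camera("top")[:,:,::-1]
cv2.imwrite("pics/m6.png",cv2.resize(s[120:345,160:480],(800,562)))
E
```

```text
24.25 [0.30158749 0.23893533 0.33594757] [-1.75584159e+02  1.30005299e-01 -8.98287334e+01] [ 1.68497265  0.26760373 -0.11694675]
```

View pics/m6.png

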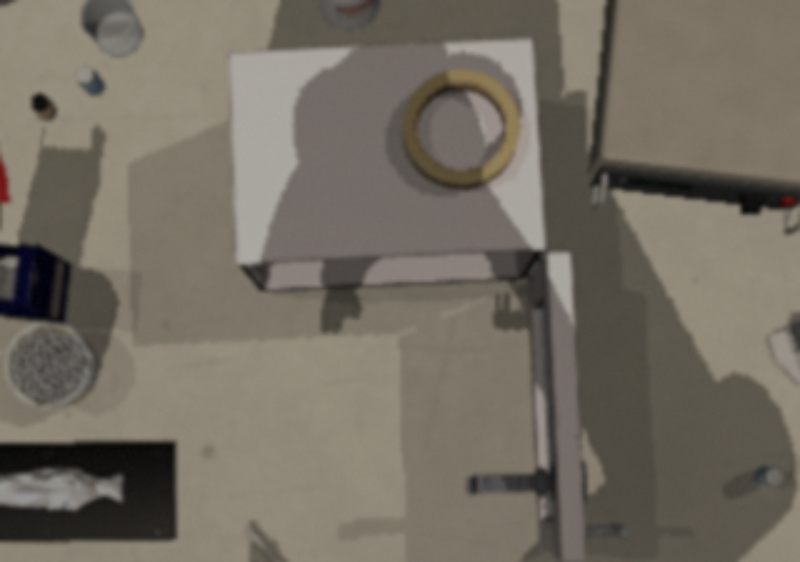

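The door's inner top edge runs (548,252) to (562,560), parallel to the cabinet's side within about 0.02 rad. Tape, tub and vial have not moved.

```bash
python3 -c "
from workcell import *
print(job_done())"
```

```text
the job is handed in; nothing more can be done
None
```

The cabinet door now stands within about 0.02 rad of square by the top camera. I drew it to the catch (pull peaked at about 12.5 N), pressed the hook free with about 9.5 N at most and pushed the door round slowly. The tape, tub and vial are unmoved, the arm is clear, and I handed the job in at about 24 s.

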